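# Lay out the parts of a stripped shock absorber in their nests

### The arm

A 7-joint arm with a two-finger parallel gripper is mounted at the origin on the work surface. World frame = base frame: x ahead of the robot, y to its left, z up, the work surface at z = 0. Lengths are in m, angles in degrees, forces in N, time in s.
With the tool pointing down it reaches from about 0.4 to 0.85 m from the base axis. Payload 4.5 kg.
Tool frame: the origin (TCP) lies at the centre of the arm's flange, where the gripper is bolted on; the fingertips stand 173 mm ahead of it and the grasp point (between the pads) lies 155 mm ahead of it; z points along the fingers, y is the line along which they close (so a half turn about z gives the same grasp; the last joint's range is limited). The gripper opens to 85 mm and grips with 20 to 120 N. Pads are 22 mm wide; open, the fingers measure 114 mm over their backs; the gripper's body (76 mm by 85 mm) begins 54 mm behind the grasp point. The pads swing forward as they close: fully open they stand 13 mm farther back than shut.
Start: joints at [-74.611, 39.483, -11.15, 89.685, 9.013, 51.709, -12.324], TCP at [0.145, 0.608, 0.405] pointing down, gripper open.
Joint ranges: [-172.22, 172.22], [-26.19, 119.32], [-84.43, 86.54], [7.71, 146.69], [-57.33, 237.33], [2.42, 119.75], [-152.13, 152.13]. Speed limits (degrees/s): [147.25, 147.25, 180, 180, 180, 180, 180].

### API

Orientations are given as [roll, pitch, yaw] about the fixed x, y, z axes, in that order (R = Rz(yaw) Ry(pitch) Rx(roll)).
In Python, from workcell import r gives the robot as it stands.
- The arm moves only by the shell command python3 -m jog 'ROWS' [FORCE]. ROWS is JSON, a list of rows, each a list of 7 numbers: the turn, a rotation vector about the world's x, y, z in rad, then the shift along the world's x, y, z in cm, then the opening, from 0 (shut) to 1 (fully open). A call has 1 to 8 rows; each row is the pose to reach, as a shift and turn from the pose commanded when the call began; what a row does not reach only later rows make up. A row lasts 1/12 s, in which the tool goes at most 41.7 mm and 7.16 degrees, less where a joint would pass 70% of its speed; a pose out of reach is approached as far as the arm can. A call with a gripper value outside its range is refused whole. The fingers move at their own pace and stop on an object; FORCE is the grip in N (left out, the last holds). Time passes only in rows, so rows that repeat a pose let the fingers close. It gives the time, the measured TCP pose, the force, the opening and the grip force at its end, in the units of the state.
- r.sense(): the state, without advancing time (a new reading comes with each control period).
- r.camera(name): name is "scene" or "top" or "wrist"; returns the picture (400x640x3 uint8, red, green, blue); there is no depth.
- r.camera_info(name): a dict with "fov_y" (degrees; the focal length in pixels is half the picture's height over the tangent of half this angle, whatever the lens; pixels are square), "cx", "cy" (the principal point, pixels), "k1" (the pictures are not rectified: a ray, as slopes to the right and down, at radius r is drawn at 1 + k1 r^2 times it, then the intrinsics apply), "R" (3x3) and "t" (3): a world point X has camera coordinates R X + t. Camera axes: x right, y down, z forward; pixel columns grow to the right and rows downward; lengths in m; the calibration is good to about 2 mm. A picture is of the moment at which its call begins: read the wrist's pose just before it. camera_info takes no time and is no camera call; for the wrist camera it gives the pose at the moment of the call.
- r.job_done(): hands the job in; it is judged then, once.
The state is a dict: "clock": time; "q": joint angles; "joint_vel": joint speeds; "joint_efforts": joint torques, N m; "position": TCP position; "tcp_rot": TCP orientation; "force": force on the tool from outside, world axes, zero at the start; "wrist_torque": the same for the moment, N m; "grip_width": finger opening in m; "grasp_force": force on a finger pad.
Only numpy, scipy, OpenCV 4.12 (cv2) and the standard library are available. Lean on these libraries where they do the work, as an engineer would, in place of code of your own. Each camera call takes 0.05 s, during which the arm holds its last target. There are 200 camera calls.

### The job

Put each part of the stripped shock absorber upright and fully down into the blue nest of its own shape: the steel tube in the big round nest, the reservoir in the small round one, the block lengthwise in the oblong one and the hexagonal nut in the hexagonal one. The end cap has no nest: once the tube stands in its nest, close the tube with it, plug down in the bore and flange flat on the rim. Leave the grease jar alone.

Things in the scene. Friction and masses are not known exactly. Their poses are not given: they have to be found in the camera images.
- can_c (a point): air can: dark steel tube standing upright, open at top and bottom, 54 mm outside diameter, 46 mm bore, 70 mm tall, about 0.14 kg. The point is its centre, on its axis and half-way up (35 mm from either end); z along the tube, up. Its nest is the big round one. Grip it across the outside, fingertips at least 8 mm above its lower end, so that they clear the nest's rim.
- cap_c (a point): end cap, upright, 0.09 kg: plug 34 mm wide, 10 mm long; over it a brass flange 56 mm wide, 6 mm thick; on top a lug 32 mm (x) by 24 mm (y) by 34 mm tall with an eye. Point: the lug's centre, 33 mm above the plug's end, 23 mm above the flange's underside; z up. Grip the lug across y, fingertips above the flange. Fitted, flange on the can's upper end: point 58 mm above the can's centre.
- reservoir_c (a point): reservoir: dark steel solid cylinder standing upright with a brass disc in its top, 34 mm diameter, 60 mm tall, about 0.18 kg. The point is its centre, half-way up (30 mm); z up. Its nest is the small round one. Grip it across its diameter in its upper part, fingertips at least 8 mm above its underside so that they clear the nest's rim.
- block_c (a point): mount block: plain aluminium rectangular block with two dark holes in its top, 60 mm long (its x), 30 mm wide (its y), 40 mm tall, about 0.17 kg. The point is its centre, half-way up (20 mm); z up. Its nest is the oblong one. Grip it across its width, in its upper part, fingertips at least 8 mm above its underside so that they clear the nest's rim.
- hexnut_c (a point): gland nut: plain steel hexagonal body with a dark round hole in its top, 44 mm across flats, 40 mm tall, about 0.2 kg. The point is its centre, half-way up (20 mm); z up, two of its six flats face its +y and -y. Its nest is the hexagonal one. Grip it across two flats, in its upper part, fingertips at least 8 mm above its underside so that they clear the nest's rim.
- nest_big_round: blue plastic nest (low fixed holder; all four alike blue, with a dark floor) with a round recess 70 mm in diameter, 80 mm outside, for the air can. Its floor is 4 mm above the bench, its rim 10 mm above the bench (6 mm above its floor), rim wall 5 mm thick. Origin: centre of its underside, on the bench; z up. Does not move.
- nest_small_round: blue plastic nest (low fixed holder; all four alike blue, with a dark floor) with a round recess 50 mm in diameter, 60 mm outside, for the reservoir. Its floor is 4 mm above the bench, its rim 10 mm above the bench (6 mm above its floor), rim wall 5 mm thick. Origin: centre of its underside, on the bench; z up. Does not move.
- nest_oblong: blue plastic nest (low fixed holder; all four alike blue, with a dark floor) with a rectangular recess 76 mm (its x) by 46 mm (its y), 86 by 56 mm outside, for the mount block, lengthwise. Its floor is 4 mm above the bench, its rim 10 mm above the bench (6 mm above its floor), rim wall 5 mm thick. Origin: centre of its underside, on the bench; z up. Does not move.
- nest_hex: blue plastic nest (low fixed holder; all four alike blue, with a dark floor) with a hexagonal recess 60 mm across flats, 70 mm outside, for the gland nut. Its floor is 4 mm above the bench, its rim 10 mm above the bench (6 mm above its floor), rim wall 5 mm thick. Origin: centre of its underside, on the bench; z up, two of its flats face its +y and -y; the nut fits at any turn. Does not move.
- grease_c (a point): bystander: grease jar, white with a black lid, 64 mm diameter, 60 mm tall, standing at the right of the work. The point is half-way up its axis (30 mm). To be left alone.
Mind the look-alikes: they are no part of the job. Leave any green, orange or red look-alike of the part that bears hexnut_c alone.

How it is judged (in metres and radians):
On the way, in this order (a step that is already met when the one before it is completed fails the run):
1. the air can stands in the big round nest (horizontal distance between can_c and nest_big_round below 0.012 m and z of can_c in the frame of nest_big_round between 0.035 and 0.043 m and angle between can_c's own z axis and vertical below 0.08 rad), for 0.2 s.
2. with the can in its nest, the end cap is fitted on it (all of step 1 and horizontal distance between cap_c and can_c below 0.01 m and z of cap_c in the frame of can_c between 0.054 and 0.062 m and angle between cap_c's own z axis and vertical below 0.08 rad), for 0.2 s.
At the end, for the whole second after the job is handed in: Can, reservoir, block and nut stand upright (0.08 rad) on the floor of their own nests (height within 4 mm, centres within 12 mm), the block lengthwise (0.4 rad); the end cap is upright on the can, plug in the bore, flange on the rim (height within 4 mm, axes within 10 mm) (all of step 2 and horizontal distance between reservoir_c and nest_small_round below 0.012 m and z of reservoir_c in the frame of nest_small_round between 0.03 and 0.038 m and angle between each of reservoir_c, block_c, hexnut_c's own z axis and vertical below 0.08 rad and horizontal distance between block_c and nest_oblong below 0.012 m and z of block_c in the frame of nest_oblong between 0.02 and 0.028 m and angle between the x axis of block_c and the x axis of nest_oblong, either way round below 0.4 rad and horizontal distance between hexnut_c and nest_hex below 0.012 m and z of hexnut_c in the frame of nest_hex between 0.02 and 0.028 m); the robot touches nothing.
It fails at once if the grease jar is shoved (moved more than 20 mm) (distance of grease_c from where it was at the start of the episode above 0.02 m).
It also fails if it takes over 125 s, if anything falls off the work surface, if the arm or the gripper's body presses on something with over 40 N, if the wrist force passes 120 N, or if a joint passes its speed limit or range.

## Working session

There is one attempt and no reset: what is moved stays moved. The work goes in short steps, Python scripts to look and compute and a shell command to move; the robot and the scene stay as the last step left them, time stands still between calls to the robot, and variables do not carry over. Pictures are saved under pics/ and viewed, at most 18 in all, crops included, and the job is handed in when it is done.

```bash
mkdir -p pics; ls; cat > h.py <<'E'
import numpy as np, cv2
from workcell import r
def K(i):
    f=200/np.tan(np.radians(i["fov_y"])/2); return f
def px2w(i,u,v,z):
    f=K(i); d=np.array([(u-i["cx"])/f,(v-i["cy"])/f]); p=d.copy()
    for _ in range(30): p=d/(1+i["k1"]*(p@p))
    R=np.array(i["R"]);t=np.array(i["t"]); C=-R.T@t; w=R.T@np.array([p[0],p[1],1])
    return C+w*(z-C[2])/w[2]
def w2px(i,X):
    c=np.array(i["R"])@np.array(X)+np.array(i["t"]); p=c[:2]/c[2]; p=p*(1+i["k1"]*(p@p)); return p*K(i)+[i["cx"],i["cy"]]
def shot(n,f):
    im=np.array(r.camera(n)); cv2.imwrite("pics/"+f,im[:,:,::-1]); return im
E
python3 - <<'E'
from h import *
for n in("top","scene","wrist"):
    i=r.camera_info(n); print(n,{k:np.round(v,3).tolist() for k,v in i.items()})
    shot(n,n+"0.png")
s=r.sense();print(s["position"],s["tcp_rot"],s["clock"],s["force"])
im=cv2.imread("pics/top0.png");cv2.imwrite("pics/top0b.png",cv2.resize(im,(800,500)))
E
```

```text
pics
top {'fov_y': 50.461, 'cx': 314.033, 'cy': 196.093, 'k1': -0.025, 'R': [[0.002, -1.0, -0.015], [-0.99, 0.001, -0.139], [0.139, 0.015, -0.99]], 't': [-0.047, 0.501, 1.077]}
scene {'fov_y': 51.141, 'cx': 319.179, 'cy': 207.385, 'k1': -0.012, 'R': [[-0.873, 0.487, -0.006], [0.401, 0.712, -0.576], [-0.276, -0.506, -0.817]], 't': [0.481, -0.133, 1.067]}
wrist {'fov_y': 58.143, 'cx': 321.501, 'cy': 197.095, 'k1': -0.053, 'R': [[0.233, 0.972, -0.002], [0.93, -0.223, 0.294], [0.285, -0.07, -0.956]], 't': [-0.624, -0.038, 0.379]}
[0.14534754 0.60761671 0.40408239] [-1.79920962e+02  5.09090894e-03  1.66554487e+02] 0.15 [ 0.15675684  0.29298219 -0.08020513]
```

View pics/top0b.png

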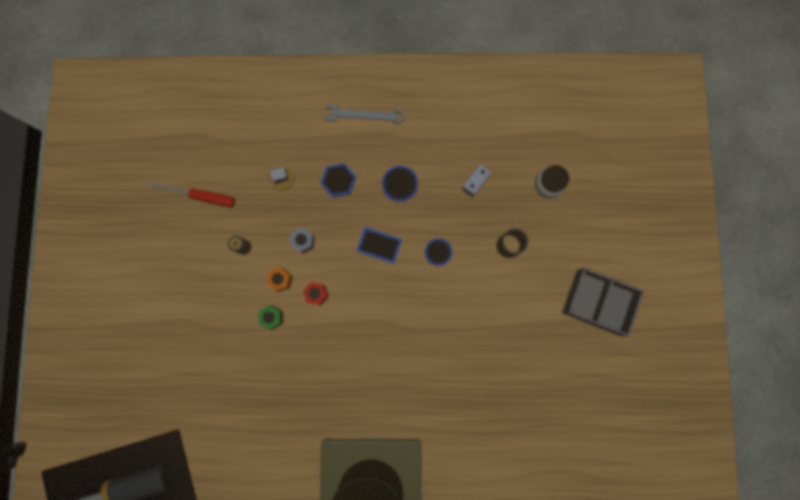

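View pics/scene0.png

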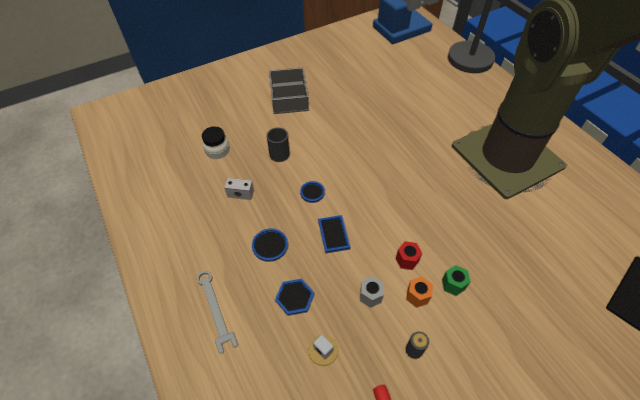

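The top view shows all parts and nests. In the 800-px view: cap (280,177), hex nest (339,180), big round (400,183), block (477,180), jar (553,180), reservoir (238,244), nut (302,239), oblong (379,245), small round (438,251), can (512,242). Orange, red and green decoys sit below the nut. I'll take enlarged crops next.

```bash
python3 - <<'E'
import cv2
im=cv2.imread("pics/top0.png")
for n,(x0,x1) in {"cl":(175,305),"cr":(300,460)}.items():
    c=im[125:225,x0:x1]; c=cv2.convertScaleAbs(cv2.resize(c,None,fx=5,fy=5,interpolation=cv2.INTER_CUBIC),alpha=1.6)
    cv2.imwrite(f"pics/{n}.png",c)
E
```

```text
(no output)
```

View pics/cl.png

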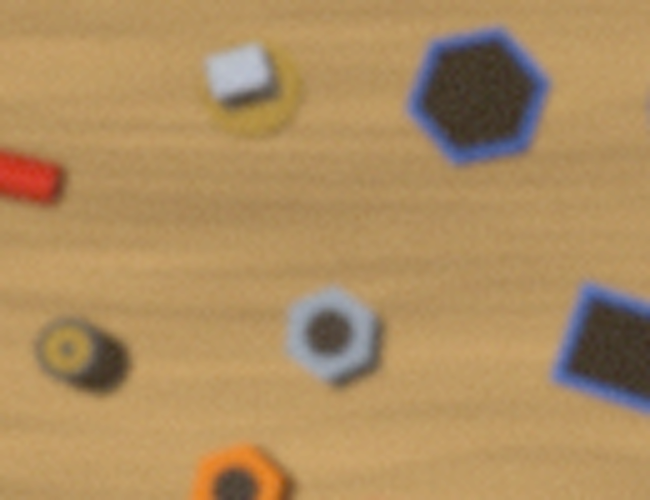

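View pics/cr.png

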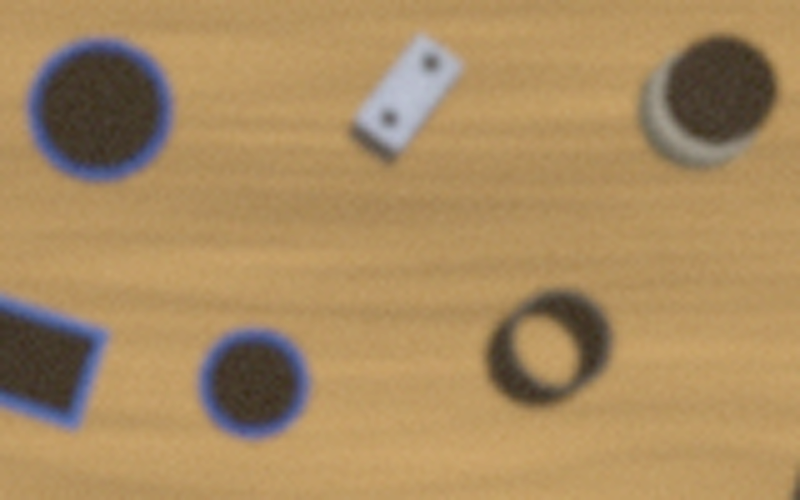

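Crop readings (5x, dark border = nest rims):
- **Left crop:** cap lug top about (240,71), hex nest (480,96), nut (333,333), reservoir top (67,350).
- **Right crop:** big round nest (100,110), small round (254,383), block holes (431,62) and (389,118), can top about (554,347).

The oblong nest spans both crops.

```bash
python3 - <<'E'
from h import *
i=r.camera_info("top")
L=lambda u,v,z: px2w(i,175+(u+.5)/5-.5,125+(v+.5)/5-.5,z)
Rr=lambda u,v,z: px2w(i,300+(u+.5)/5-.5,125+(v+.5)/5-.5,z)
def ang(a,b): d=b-a; return np.degrees(np.arctan2(d[1],d[0])).round(1), np.linalg.norm(d).round(4)
p=lambda n,X: print(n,np.round(X,4)[:2])
p("caplug",L(240,71,.05)); 
print("lug edges",ang(L(205,58,.05),L(262,43,.05)),ang(L(262,43,.05),L(275,85,.05)))
p("capflange",L(250,90,.013))
p("hexnest",L(480,96,.01));p("nut",L(333,333,.04)); p("nuthole",L(327,332,.04))
c=[(333,285),(378,315),(375,362),(338,383),(290,352),(292,312)]
for a,b in zip(c,c[1:]+c[:1]): print("nut edge",ang(L(*a,.04),L(*b,.04)))
o=[(435,38),(500,30),(548,85),(525,150),(460,162),(412,105)]
for a,b in zip(o,o[1:]+o[:1]): print("hexnest edge",ang(L(*a,.01),L(*b,.01)))
p("res",L(67,350,.06)); p("big",Rr(100,110,.01));p("small",Rr(254,383,.01))
a,b,c,d=L(590,287,.01),L(555,380,.01),Rr(78,428,.01),Rr(107,335,.01)
p("oblong",(a+b+c+d)/4); print(ang(a,d),ang(b,c),ang(a,b))
h1,h2=Rr(431,62,.04),Rr(389,118,.04);p("block",(h1+h2)/2);p("block",Rr(410,94,.04));print(ang(h2,h1))
p("can top",Rr(554,347,.07));
X=Rr(554,347,.07); q=w2px(i,[X[0],X[1],0]); print("can bottom crop",(q-[300,125])*5)
p("jar",Rr(720,90,.06));p("orange",L(238,485,.04))
s=r.sense();print(s["q"])
E
```

```text
caplug [0.6519 0.1955]
lug edges (np.float64(-75.0), np.float64(0.0312)) (np.float64(-161.6), np.float64(0.0242))
capflange [0.6516 0.1985]
hexnest [0.6485 0.0728]
nut [0.5131 0.1443]
nuthole [0.5136 0.1475]
nut edge (np.float64(-123.6), np.float64(0.0289))
nut edge (np.float64(177.7), np.float64(0.0249))
nut edge (np.float64(120.0), np.float64(0.0221))
nut edge (np.float64(57.5), np.float64(0.0304))
nut edge (np.float64(-1.2), np.float64(0.0212))
nut edge (np.float64(-56.0), np.float64(0.0256))
hexnest edge (np.float64(-83.0), np.float64(0.0359))
hexnest edge (np.float64(-139.3), np.float64(0.0411))
hexnest edge (np.float64(161.6), np.float64(0.0383))
hexnest edge (np.float64(100.6), np.float64(0.0359))
hexnest edge (np.float64(40.1), np.float64(0.0417))
hexnest edge (np.float64(-17.4), np.float64(0.0396))
res [0.5013 0.2781]
big [ 0.6403 -0.0611]
small [ 0.4904 -0.1433]
oblong [ 0.5043 -0.0181]
(np.float64(-108.9), np.float64(0.0808)) (np.float64(-108.1), np.float64(0.0834)) (np.float64(160.1), np.float64(0.0537))
block [ 0.6431 -0.2254]
block [ 0.6409 -0.2254]
(np.float64(-36.9), np.float64(0.0381))
can top [ 0.501 -0.291]
can bottom crop [524.81334758 363.69111541]
jar [ 0.6375 -0.3836]
orange [0.4333 0.1918]
[-74.61109389  39.52173854 -11.14730856  89.72922937   9.01297107
  51.71012872 -12.32256386]
```

```bash
python3 -m jog '[[0,0,0,3,-4,0,1],[0,0,0,6,-8,0,1]]'; python3 -c "
from h import *;print(r.sense()['q'])"
```

```text
clock: 0.32
position: [0.1936, 0.5418, 0.4042]
tcp_rot: [179.9, -0.1, 166.9]
force: [1.9, -1.4, 1.1]
grip_width: 0.0854
grasp_force: 0.0
[-67.81323902  35.76777685 -11.93272243  98.53872237   9.42549747
  46.61759097  -7.18157451]
```

```bash
python3 -m jog '[[0,0,-0.12,3,-3,0,1],[0,0,-0.24,6,-6,-1,1],[0,0,-0.36,9,-9,-2,1],[0,0,-0.48,11.5,-12,-3,1],[0,0,-0.6,14,-15,-4,1],[0,0,-0.72,17,-18,-5,1],[0,0,-0.84,20,-21,-5,1],[0,0,-0.96,23,-24,-5,1]]'; python3 -m jog '[[0,0,-0.1,2,-4,0,1],[0,0,-0.1,4,-8,0,1],[0,0,-0.1,6,-12,0,1],[0,0,-0.1,8,-16,0,1],[0,0,-0.1,8,-20,0,1],[0,0,-0.1,8,-24,0,1],[0,0,-0.1,8,-28,0,1],[0,0,-0.1,8,-32,0,1]]'; python3 -c "
from h import *;print(r.sense()['q'])"
```

```text
clock: 0.98
position: [0.4224, 0.3032, 0.354]
tcp_rot: [-179.9, 0.0, 111.2]
force: [0.1, 0.8, 0.3]
grip_width: 0.0851
grasp_force: 0.0
clock: 1.65
position: [0.5015, -0.0126, 0.3546]
tcp_rot: [-180.0, -0.0, 105.8]
force: [1.2, -0.9, 0.3]
grip_width: 0.0853
grasp_force: 0.0
[ -2.72237052  34.73647384  -1.75634472 114.038519     1.92260572
  31.25696059  10.01713523]
```

Tracks well. Continue to near the can and look with the wrist camera.

```bash
python3 -m jog '[[0,0,0,0,-4,0,1],[0,0,0,0,-8,0,1],[0,0,0,0,-12,0,1],[0,0,0,0,-16,0,1],[0,0,0,0,-20,0,1],[0,0,0,0,-24,0,1],[0,0,0,0,-27.8,0,1],[0,0,0,0,-27.8,0,1]]'; python3 - <<'E'
from h import *
i=r.camera_info("wrist"); im=shot("wrist","w1.png"); s=r.sense(); print(s["position"])
for z in(0,.07): print(z,w2px(i,[.501,-.291,z]))
print(w2px(i,[.64,-.061,.01]),i["R"],-np.array(i["R"]).T@i["t"])
E
```

```text
clock: 2.32
position: [0.4993, -0.2985, 0.3547]
tcp_rot: [-179.9, 0.4, 105.1]
force: [0.3, -1.8, -0.2]
grip_width: 0.0853
grasp_force: 0.0
[ 0.500068   -0.29414212  0.35443029]
0 [325.83910321 161.10862738]
0.07 [326.83971317 180.88171259]
[575.98626842 -69.44526722] [[ 0.96578504  0.25934131 -0.00115651]
 [ 0.247688   -0.92104799  0.30053494]
 [ 0.07687592 -0.29053861 -0.9537701 ]] [ 0.48011189 -0.22702147  0.32242738]
```

View pics/w1.png

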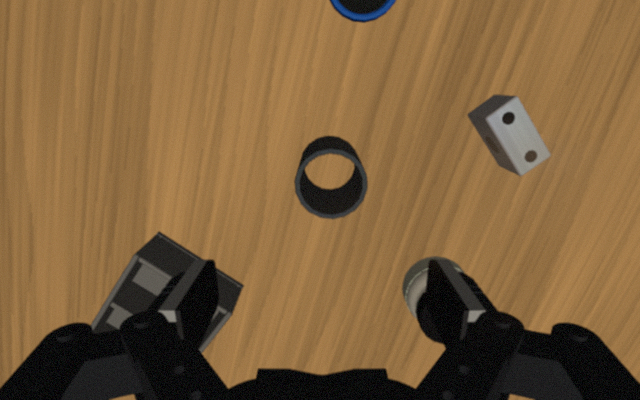

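The wrist view shows the can's top ring centred at (331,183), close to the prediction of (327,181). The block's holes are at (509,118) and (531,156).

```bash
python3 - <<'E'
from h import *
i=r.camera_info("wrist")
print(px2w(i,331,183,.07),px2w(i,509,118,.04),px2w(i,531,156,.04),px2w(i,435,285,.05)); print(r.sense()["position"],r.sense()["tcp_rot"])
E
```

```text
[ 0.5048902  -0.28600446  0.07      ] [ 0.62795448 -0.20603793  0.04      ] [ 0.65782104 -0.22896574  0.04      ] [ 0.61846474 -0.35517828  0.05      ]
[ 0.500068   -0.29414212  0.35443029] [-179.92831468    0.1911345   105.29400709]
```

```bash
python3 -m jog '[[0,0,0,0,0,0,1],[0,0,0,0.1,0.1,-4,1],[0,0,0,0.1,0.1,-8,1],[0,0,0,0.1,0.1,-11,1],[0,0,0,0.1,0.1,-13.5,1],[0,0,0,0.1,0.1,-15,1],[0,0,0,0.1,0.1,-15.4,1],[0,0,0,0.1,0.1,-15.4,1]]'; python3 -m jog '[[0,0,0,0,0,0,0.3],[0,0,0,0,0,0,0.3],[0,0,0,0,0,0,0.3],[0,0,0,0,0,0,0.3],[0,0,0,0,0,0,0.3],[0,0,0,0,0,0,0.3],[0,0,0,0,0,0,0.3],[0,0,0,0,0,0,0.3]]' 50
```

```text
clock: 3.03
position: [0.5029, -0.2855, 0.1997]
tcp_rot: [-179.9, -0.2, 106.0]
force: [0.0, 0.4, -0.8]
grip_width: 0.0851
grasp_force: 0.0
clock: 3.7
position: [0.5034, -0.2876, 0.2026]
tcp_rot: [179.9, 0.1, 105.8]
force: [-0.6, 1.1, 5.0]
grip_width: 0.0535
grasp_force: 52.2
```

```bash
python3 -m jog '[[0,0,0,0,0,3,0.3],[0,0,0,0,0,6,0.3],[0,0,0,1,1.7,9,0.3],[0,0,0,3,5,10,0.3],[0,0,0,5,8.4,10,0.3],[0,0,0,7,11.7,10,0.3],[0,0,0,9,15,10,0.3],[0,0,0,11,18.4,10,0.3]]' 50;python3 -m jog '[[0,0,0,1.3,2,0,0.3],[0,0,0,2.3,3.7,0,0.3],[0,0,0,2.7,4.3,0,0.3],[0,0,0,2.7,4.3,0,0.3],[0,0,0,2.7,4.3,0,0.3],[0,0,0,2.7,4.3,0,0.3],[0,0,0,2.7,4.3,0,0.3],[0,0,0,2.7,4.3,0,0.3]]'; python3 - <<'E'
from h import *
i=r.camera_info("wrist"); im=shot("wrist","w2.png"); s=r.sense(); print(s["position"],s["grip_width"])
print(w2px(i,[.64,-.061,.01]),w2px(i,[.64,-.061,.17]),w2px(i,[.6485,.0728,.01]))
E
```

```text
clock: 4.37
position: [0.6133, -0.1021, 0.3019]
tcp_rot: [179.9, 0.0, 105.8]
force: [0.5, -1.0, -1.1]
grip_width: 0.0535
grasp_force: 53.3
clock: 5.03
position: [0.6391, -0.0625, 0.3008]
tcp_rot: [-180.0, 0.0, 105.7]
force: [0.1, 0.1, -0.7]
grip_width: 0.0536
grasp_force: 53.3
[ 0.63924328 -0.06206447  0.30081128] 0.05341781884434876
[323.08287435 188.71683771] [325.1717604  322.43567791] [390.6714915    3.26980479]
```

View pics/w2.png

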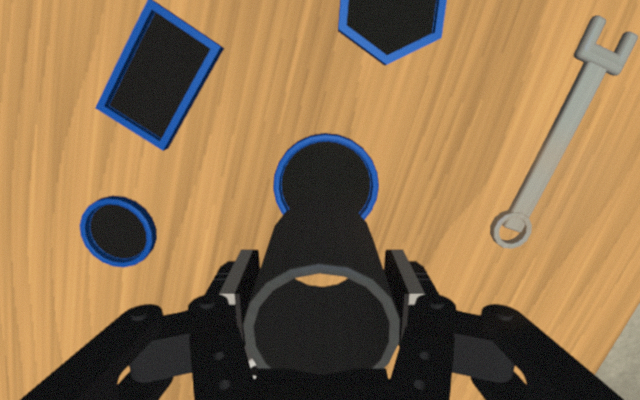

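The nest's outer ring spans columns 274–378 with its top at row 134, so it sits about 3 px right of and above the prediction. The can's top is at about (323,328), so I shift roughly +1.5 mm in x and +3.5 mm in y, then lower. The same picture gives small nest centre (118,232) and oblong centre (159,76).

```bash
python3 - <<'E'
from h import *
i=r.camera_info("wrist")
print("small",px2w(i,118,232,.01),"oblong",px2w(i,159,76,.01),"big top",px2w(i,326,134,.01),px2w(i,274,185,.01),px2w(i,378,185,.01))
E
python3 -m jog '[[0,0,0,0.1,0.35,-3,0.3],[0,0,0,0.1,0.35,-6,0.3],[0,0,0,0.1,0.35,-7.5,0.3],[0,0,0,0.1,0.35,-8.5,0.3],[0,0,0,0.1,0.35,-9,0.3],[0,0,0,0.1,0.35,-9.4,0.3],[0,0,0,0.1,0.35,-9.5,0.3],[0,0,0,0.1,0.35,-9.5,0.3]]'
```

```text
small [ 0.49358938 -0.13836935  0.01      ] oblong [ 0.50856624 -0.01292154  0.01      ] big top [ 0.63116407 -0.02074438  0.01      ] [ 0.6041267  -0.06759263  0.01      ] [ 0.67889444 -0.04664027  0.01      ]
clock: 5.75
position: [0.6412, -0.0574, 0.2068]
tcp_rot: [179.9, 0.0, 105.8]
force: [0.2, -0.3, -1.3]
grip_width: 0.0535
grasp_force: 53.4
```

```bash
python3 -m jog '[[0,0,0,0,0,-0.1,0.3],[0,0,0,0,0,-0.2,0.3],[0,0,0,0,0,-0.3,0.3],[0,0,0,0,0,-0.3,0.3]]'; python3 -m jog '[[0,0,0,0,0,0,1],[0,0,0,0,0,0,1],[0,0,0,0,0,0,1],[0,0,0,0,0,0,1],[0,0,0,0,0,0,1],[0,0,0,0,0,3,1],[0,0,0,0,0,7,1],[0,0,0,0,0,11,1]]';python3 -m jog '[[0,0,0,0,4,3,1],[0,0,0,0,8,3,1],[0,0,0,0.2,12,3,1],[0,0,0,0.4,16,3,1],[0,0,0,0.6,20,3,1],[0,0,0,0.6,24,3,1],[0,0,0,0.6,25.3,3,1],[0,0,0,0.6,25.3,3,1]]'; python3 -m jog '[[0,0,0,0,0,0,1],[0,0,0,0,0,0,1],[0,0,0,0,0,0,1]]';  python3 - <<'E'
from h import *
i=r.camera_info("wrist"); im=shot("wrist","w3.png"); s=r.sense(); print(s["position"],s["grip_width"])
print(w2px(i,[.652,.196,.05]),w2px(i,[.652,.196,.016]))
E
```

```text
clock: 6.08
position: [0.6413, -0.0573, 0.2065]
tcp_rot: [179.9, 0.1, 105.8]
force: [-5.9, 0.9, 20.0]
grip_width: 0.0534
grasp_force: 55.0
clock: 6.75
position: [0.6402, -0.0571, 0.3126]
tcp_rot: [-179.8, -0.1, 105.8]
force: [1.1, -0.5, 0.9]
grip_width: 0.0854
grasp_force: 0.0
clock: 7.42
position: [0.6453, 0.203, 0.3422]
tcp_rot: [180.0, -0.3, 106.3]
force: [0.2, 0.9, -0.2]
grip_width: 0.0853
grasp_force: 0.0
clock: 7.67
position: [0.6472, 0.1932, 0.3426]
tcp_rot: [-180.0, 0.1, 105.6]
force: [-0.3, 0.4, -1.2]
grip_width: 0.0854
grasp_force: 0.0
[0.64715692 0.19333422 0.34272701] 0.0855054929555473
[328.58544287 187.25000317] [327.81607448 176.40270257]
```

View pics/w3.png

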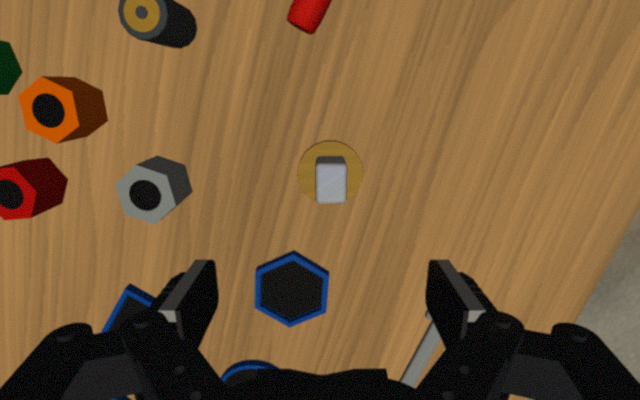

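The wrist view shows the cap's lug squarely aligned with its top at (331,184). The hex nest is at (292,289), the nut hole at (145,195) and the reservoir top at (143,13).

```bash
python3 - <<'E'
from h import *
i=r.camera_info("wrist")
for n,a in dict(lug=(331,184,.05),flange=(330,172,.016),hexn=(292,289,.01),nut=(145,194,.04),res=(143,13,.06)).items(): print(n,px2w(i,*a).round(4))
print(r.sense()["position"])
E
```

```text
lug [0.6531 0.1992 0.05  ]
flange [0.6528 0.2005 0.016 ]
hexn [0.6498 0.0796 0.01  ]
nut [0.5137 0.1492 0.04  ]
res [0.5036 0.2793 0.06  ]
[0.64715692 0.19333422 0.34272701]
```

```bash
python3 -m jog '[[0,0,0,0.6,0.6,-4,1],[0,0,0,0.6,0.6,-8,1],[0,0,0,0.6,0.6,-11,1],[0,0,0,0.6,0.6,-13,1],[0,0,0,0.6,0.6,-14.5,1],[0,0,0,0.6,0.6,-14.9,1],[0,0,0,0.6,0.6,-14.9,1],[0,0,0,0.6,0.6,-14.9,1]]'; python3 -m jog '[[0,0,0,0,0,0,0.1],[0,0,0,0,0,0,0.1],[0,0,0,0,0,0,0.1],[0,0,0,0,0,0,0.1],[0,0,0,0,0,0,0.1],[0,0,0,0,0,0,0.1],[0,0,0,0,0,0,0.1],[0,0,0,0,0,0,0.1]]' 50
```

```text
clock: 8.38
position: [0.6535, 0.2016, 0.195]
tcp_rot: [179.9, 0.0, 105.8]
force: [0.8, 0.1, -0.1]
grip_width: 0.0856
grasp_force: 0.0
clock: 9.05
position: [0.653, 0.202, 0.1944]
tcp_rot: [179.9, -0.0, 105.8]
force: [-0.1, 0.3, 4.7]
grip_width: 0.0235
grasp_force: 50.1
```

```bash
python3 -m jog '[[0,0,0,0,0,3,0.1],[0,0,0,0,0,7,0.1],[0,0,0,0,-1,10.5,0.1],[0,0,0,-0.2,-5,11,0.1],[0,0,0,-0.4,-9,11,0.1],[0,0,0,-0.6,-13,11,0.1],[0,0,0,-0.8,-17,11,0.1],[0,0,0,-1,-21,11,0.1]]' 50;python3 -m jog '[[0,0,0,-0.2,-3,0,0.1],[0,0,0,-0.2,-4.3,0,0.1],[0,0,0,-0.2,-4.9,0,0.1],[0,0,0,-0.2,-4.9,0,0.1],[0,0,0,-0.2,-4.9,0,0.1],[0,0,0,-0.2,-4.9,0,0.1]]'; python3 - <<'E'
from h import *
i=r.camera_info("wrist"); im=shot("wrist","w4.png"); s=r.sense(); print(s["position"],s["grip_width"])
p=s["position"]
for z in(.05,.066,.074,.106,.122):print(z,w2px(i,[p[0],p[1],z]),w2px(i,[p[0],p[1]+.01,z]))
E
```

```text
clock: 9.72
position: [0.642, -0.0099, 0.3034]
tcp_rot: [-179.9, -0.0, 105.8]
force: [0.2, 0.4, -0.4]
grip_width: 0.0234
grasp_force: 49.6
clock: 10.22
position: [0.641, -0.054, 0.3035]
tcp_rot: [180.0, -0.1, 106.0]
force: [0.0, -0.6, -1.3]
grip_width: 0.0231
grasp_force: 49.6
[ 0.64094745 -0.05409877  0.30359238] 0.02320249395565103
0.05 [320.81747789 207.33163436] [325.09362678 193.14938572]
0.066 [320.80769064 215.69944029] [325.38669898 200.62238524]
0.074 [320.80228284 220.33707427] [325.54930541 204.77053965]
0.106 [320.77625857 242.79844986] [326.33872656 224.92811985]
0.122 [320.75980732 257.12300008] [326.84386007 237.84325757]
```

View pics/w4.png

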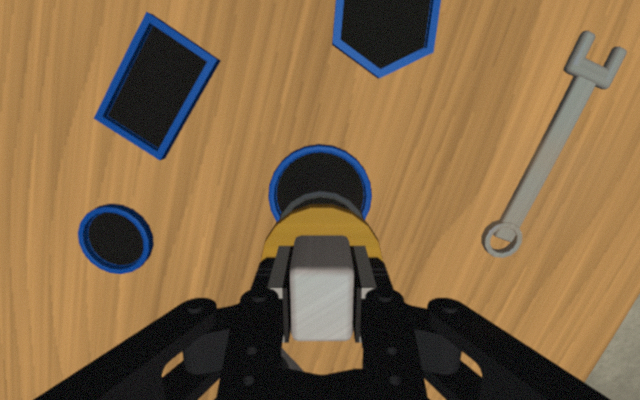

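The flange top edge is at row 203 and the can's rim seems to start near row 190. I'll enlarge to measure the can's centre.

```bash
python3 - <<'E'
from h import *
im=cv2.imread("pics/w4.png")[135:275,245:405]
cv2.imwrite("pics/w4c.png",cv2.convertScaleAbs(cv2.resize(im,None,fx=4,fy=4,interpolation=cv2.INTER_CUBIC),alpha=2.5,beta=10))
E
```

```text
(no output)
```

View pics/w4c.png

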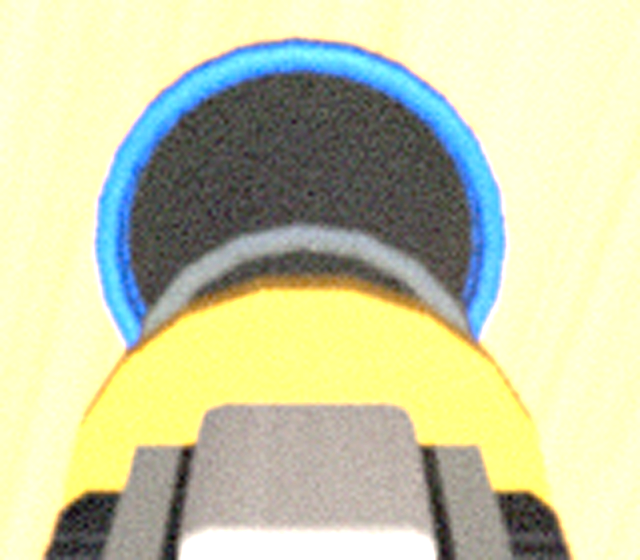

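```bash
python3 - <<'E'
from h import *
from scipy.optimize import fsolve
i=r.camera_info("wrist"); th=np.linspace(0,2*np.pi,721)
def apex(c,z,rad):
    P=np.array([w2px(i,[c[0]+rad*np.cos(t),c[1]+rad*np.sin(t),z]) for t in th]); k=P[:,1].argmin()
    return np.array([(P[:,0].min()+P[:,0].max())/2,P[k,1]])
for n,z,rad,col,row in(("nest",.01,.04,320.5,145),("rim",.074,.027,321,191),("flange",.125,.028,322.5,204),("flangeU",.119,.028,322.5,205.5)):
    print(n,fsolve(lambda c:apex(c,z,rad)-[col,row],[.641,-.058],epsfcn=1e-6).round(4))
print(r.sense()["position"])
E
```

```text
nest [ 0.6422 -0.0597]
rim [ 0.6436 -0.063 ]
flange [ 0.6421 -0.0554]
flangeU [ 0.6428 -0.0579]
[ 0.64094745 -0.05409877  0.30359238]
```

```bash
python3 -m jog '[[0,0,0,0.1,-0.4,0,0.1],[0,0,0,0.1,-0.6,-1,0.1],[0,0,0,0.1,-0.6,-2.2,0.1],[0,0,0,0.1,-0.6,-3,0.1],[0,0,0,0.1,-0.6,-3.6,0.1],[0,0,0,0.1,-0.6,-4,0.1],[0,0,0,0.1,-0.6,-4.2,0.1],[0,0,0,0.1,-0.6,-4.3,0.1]]';python3 -m jog '[[0,0,0,0,0,-0.1,0.1],[0,0,0,0,0,-0.2,0.1],[0,0,0,0,0,-0.3,0.1],[0,0,0,0,0,-0.3,0.1]]'
```

```text
clock: 10.93
position: [0.6417, -0.063, 0.2602]
tcp_rot: [-180.0, -0.0, 105.8]
force: [-0.0, 0.1, -0.8]
grip_width: 0.0232
grasp_force: 49.6
clock: 11.27
position: [0.6419, -0.0631, 0.2583]
tcp_rot: [179.9, 0.0, 105.8]
force: [-0.8, 0.1, 2.3]
grip_width: 0.0229
grasp_force: 49.7
```

```bash
python3 -m jog '[[0,0,0,0,0,0,1],[0,0,0,0,0,0,1],[0,0,0,0,0,0,1],[0,0,0,0,0,0,1],[0,0,0,0,0,0,1],[0,0,0,0,0,2,1],[0,0,0,0,0,6,1],[0,0,0,0,0,9,1]]';python3 -m jog '[[0,0,0.12,0,-4,0,1],[0,0,0.24,0,-8,0,1],[0,0,0.36,0,-12,0,1],[0,0,0.48,0,-15,0,1],[0,0,0.6,0.1,-15.9,0,1],[0,0,0.646,0.1,-15.9,0,1],[0,0,0.646,0.1,-15.9,0,1],[0,0,0.646,0.1,-15.9,0,1]]';python3 -m jog '[[0,0,0,0,0,0,1],[0,0,0,0,0,0,1]]'; python3 - <<'E'
from h import *
i=r.camera_info("wrist"); im=shot("wrist","w5.png"); s=r.sense(); print(s["position"],s["tcp_rot"])
print(w2px(i,[.643,-.222,.04]))
c=im[100:300,200:460]; cv2.imwrite("pics/w5c.png",cv2.resize(c[:,:,::-1],None,fx=3,fy=3))
s=shot("scene","s1.png")[160:300,200:360]; cv2.imwrite("pics/s1c.png",cv2.resize(s[:,:,::-1],None,fx=4,fy=4))
E
```

```text
clock: 11.93
position: [0.6417, -0.0631, 0.349]
tcp_rot: [-180.0, -0.0, 105.8]
force: [0.7, -0.4, 0.3]
grip_width: 0.0856
grasp_force: 0.0
clock: 12.6
position: [0.6426, -0.2218, 0.3476]
tcp_rot: [180.0, -0.0, 142.7]
force: [-0.9, 0.2, 0.2]
grip_width: 0.0854
grasp_force: 0.0
clock: 12.77
position: [0.6429, -0.221, 0.3478]
tcp_rot: [180.0, -0.0, 142.9]
force: [0.3, -0.2, -0.1]
grip_width: 0.0856
grasp_force: 0.0
[ 0.64292158 -0.22107376  0.34778799] [ 1.79991937e+02 -6.82695442e-03  1.42877217e+02]
[320.55755518 185.40719922]
```

View pics/w5c.png

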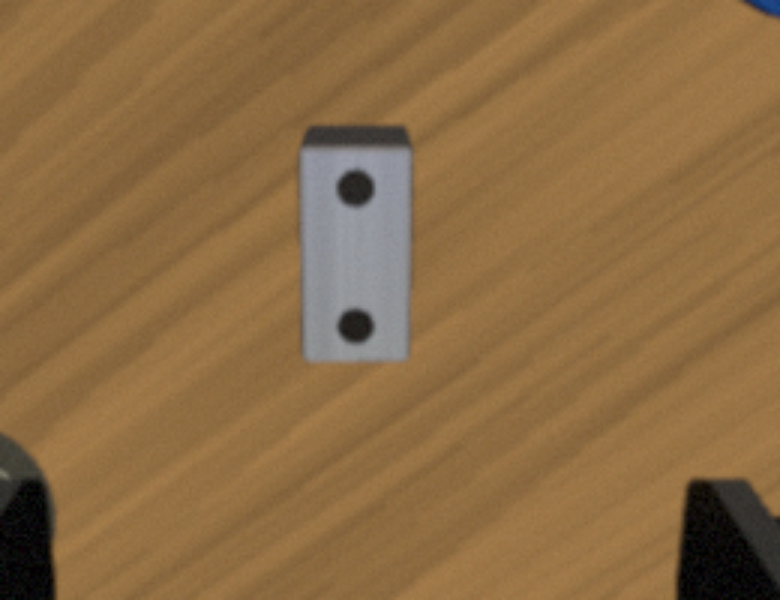

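View pics/s1c.png

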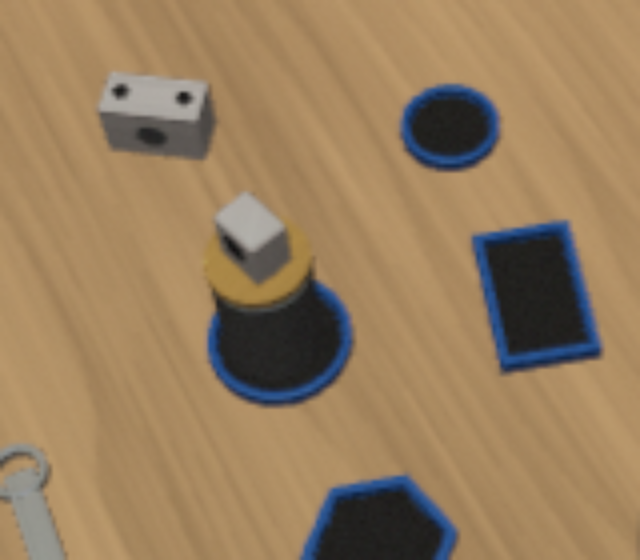

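The cap sits flat on the can's rim. The block's holes are at about (318.5,163) and (318.5,208), aligned with the gripper.

```bash
python3 -m jog '[[0,0,0,-0.1,0,-4,1],[0,0,0,-0.1,0,-8,1],[0,0,0,-0.1,0,-11,1],[0,0,0,-0.1,0,-13.5,1],[0,0,0,-0.1,0,-15,1],[0,0,0,-0.1,0,-15.7,1],[0,0,0,-0.1,0,-15.9,1],[0,0,0,-0.1,0,-15.9,1]]'; python3 -m jog '[[0,0,0,0,0,0,0.15],[0,0,0,0,0,0,0.15],[0,0,0,0,0,0,0.15],[0,0,0,0,0,0,0.15],[0,0,0,0,0,0,0.15],[0,0,0,0,0,0,0.15],[0,0,0,0,0,0,0.15],[0,0,0,0,0,0,0.15]]' 60; python3 -m jog '[[0,0,0,0,0,3,0.15],[0,0,0,0,0,6,0.15],[0,0,0,0,0,9,0.15],[0,0,-0.12,-2,3.5,10,0.15],[0,0,-0.24,-4,6.5,10,0.15],[0,0,-0.36,-6,9.5,10,0.15],[0,0,-0.48,-8,12.5,10,0.15],[0,0,-0.6,-10,15.5,10,0.15]]'; python3 -m jog '[[0,0,-0.12,-2,3,0,0.15],[0,0,-0.24,-3.3,5,0,0.15],[0,0,-0.36,-3.5,5.2,0,0.15],[0,0,-0.48,-3.5,5.2,0,0.15],[0,0,-0.6,-3.5,5.2,0,0.15],[0,0,-0.648,-3.5,5.2,0,0.15],[0,0,-0.648,-3.5,5.2,0,0.15],[0,0,-0.648,-3.5,5.2,0,0.15]]'; python3 - <<'E'
from h import *
i=r.camera_info("wrist"); im=shot("wrist","w6.png"); s=r.sense(); p=s["position"];print(p,s["tcp_rot"])
print(w2px(i,[.507,-.0145,.01]),w2px(i,[p[0],p[1],p[2]-.149]))
E
```

```text
clock: 13.53
position: [0.6423, -0.2221, 0.1894]
tcp_rot: [180.0, 0.1, 142.8]
force: [0.4, -0.1, 0.4]
grip_width: 0.0853
grasp_force: 0.0
clock: 14.2
position: [0.6421, -0.2223, 0.1897]
tcp_rot: [180.0, 0.1, 142.8]
force: [0.1, -0.0, 5.9]
grip_width: 0.0289
grasp_force: 61.4
clock: 14.87
position: [0.5403, -0.066, 0.2887]
tcp_rot: [-180.0, -0.0, 108.1]
force: [-0.7, 1.6, -2.3]
grip_width: 0.0293
grasp_force: 60.5
clock: 15.53
position: [0.5066, -0.0149, 0.2885]
tcp_rot: [-180.0, 0.0, 71.4]
force: [0.7, -0.3, -2.0]
grip_width: 0.0292
grasp_force: 60.5
[ 0.50661194 -0.01504123  0.28853066] [-1.79976883e+02  5.67335106e-03  7.14260203e+01]
[321.40089634 194.75887246] [320.95299264 295.72958386]
```

View pics/w6.png

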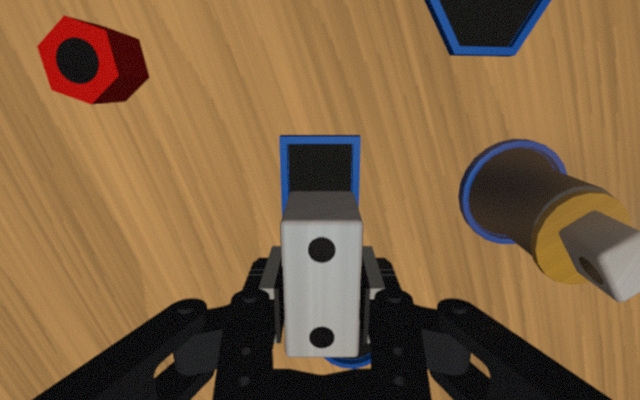

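The nest's far edge is at row 135 (columns 280–360). The block's holes are at (321,249) and (321,337).

```bash
python3 - <<'E'
from h import *
i=r.camera_info("wrist"); p=r.sense()["position"]; d=np.array([.319,.948])
e=px2w(i,320,135.5,.01)[:2]; print("nest",e-.043*d)
h=[px2w(i,321,v,p[2]-.1897+.04)[:2] for v in(249,337)]; print("block",(h[0]+h[1])/2,np.linalg.norm(h[0]-h[1]))
E
```

```text
nest [ 0.50592998 -0.01500384]
block [ 0.50662203 -0.01529542] 0.038011752685990226
```

Aligned within 1 mm. Lower 9.4 cm, then release and rise.

```bash
python3 -m jog '[[0,0,0,0,0,-3,0.15],[0,0,0,0,0,-6,0.15],[0,0,0,0,0,-7.5,0.15],[0,0,0,0,0,-8.5,0.15],[0,0,0,0,0,-9,0.15],[0,0,0,0,0,-9.3,0.15],[0,0,0,0,0,-9.5,0.15],[0,0,0,0,0,-9.6,0.15]]'; python3 -m jog '[[0,0,0,0,0,0,1],[0,0,0,0,0,0,1],[0,0,0,0,0,0,1],[0,0,0,0,0,0,1],[0,0,0,0,0,0,1],[0,0,0,0,0,3,1],[0,0,0,0,0,7,1],[0,0,0,0,0,11,1]]'
```

```text
clock: 16.25
position: [0.507, -0.0152, 0.1936]
tcp_rot: [179.9, -0.0, 71.3]
force: [-1.8, -0.4, 11.4]
grip_width: 0.029
grasp_force: 62.2
clock: 16.92
position: [0.5061, -0.0151, 0.3033]
tcp_rot: [-179.8, 0.1, 71.3]
force: [1.5, 0.6, -0.3]
grip_width: 0.0855
grasp_force: 0.0
```

```bash
python3 -m jog '[[0,0,0.12,0,4,2,0.8],[0,0,0.24,0,8,4,0.8],[0,0,0.36,0.4,12,4,0.8],[0,0,0.48,0.7,15,4,0.8],[0,0,0.6,0.7,16.3,4,0.8],[0,0,0.72,0.7,16.3,4,0.8],[0,0,0.834,0.7,16.3,4,0.8],[0,0,0.834,0.7,16.3,4,0.8]]';python3 -m jog '[[0,0,0,0,0,0,0.8],[0,0,0,0,0,0,0.8]]'; python3 - <<'E'
from h import *
i=r.camera_info("wrist"); im=shot("wrist","w7.png"); s=r.sense(); p=s["position"];print(p,s["tcp_rot"])
print(w2px(i,[p[0],p[1],.04]))
E
```

```text
clock: 17.58
position: [0.5135, 0.1481, 0.3428]
tcp_rot: [-180.0, -0.0, 119.3]
force: [0.1, -0.1, -0.4]
grip_width: 0.0683
grasp_force: 0.0
clock: 17.75
position: [0.5137, 0.1475, 0.3427]
tcp_rot: [-180.0, 0.0, 118.9]
force: [-0.7, -0.4, 0.3]
grip_width: 0.0682
grasp_force: 0.0
[0.51368609 0.1475372  0.34272617] [-1.79992742e+02  1.05010680e-02  1.18938529e+02]
[321.45853245 186.13585809]
```

View pics/w7.png

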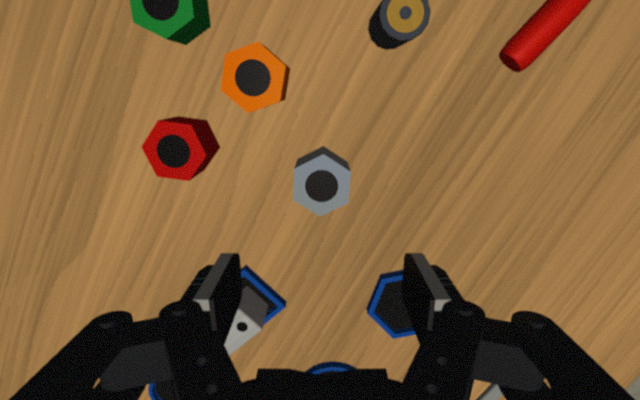

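The nut's hole at (321,186) is right under the gripper, with flats to left and right, so I descend and grip.

```bash
python3 -m jog '[[0,0,0,0,0,-4,0.8],[0,0,0,0,0,-8,0.8],[0,0,0,0,0,-11,0.8],[0,0,0,0,0,-13.5,0.8],[0,0,0,0,0,-14.8,0.8],[0,0,0,0,0,-15.3,0.8],[0,0,0,0,0,-15.4,0.8],[0,0,0,0,0,-15.4,0.8]]'; python3 -m jog '[[0,0,0,0,0,0,0.3],[0,0,0,0,0,0,0.3],[0,0,0,0,0,0,0.3],[0,0,0,0,0,0,0.3],[0,0,0,0,0,0,0.3],[0,0,0,0,0,0,0.3],[0,0,0,0,0,0,0.3]]' 60; python3 -m jog '[[0,0,0,0,0,3,0.3],[0,0,0,0,0,6,0.3],[0,0,0,1,-0.5,9,0.3],[0,0,0,4,-2.1,10,0.3],[0,0,0,7,-3.6,10,0.3],[0,0,0,10,-5.2,10,0.3],[0,0,0,12.5,-6.5,10,0.3],[0,0,0,13.6,-7,10,0.3]]'; python3 -m jog '[[0,0,0,0,0,0,0.3],[0,0,0,0,0,0,0.3],[0,0,0,0,0,0,0.3]]'; python3 - <<'E'
from h import *
i=r.camera_info("wrist"); im=shot("wrist","w8.png"); s=r.sense(); p=s["position"];print(p,s["tcp_rot"])
print(w2px(i,[.6495,.077,.01]),w2px(i,[p[0],p[1],p[2]-.149]))
E
```

```text
clock: 18.47
position: [0.514, 0.1479, 0.1891]
tcp_rot: [180.0, 0.0, 119.1]
force: [-0.5, -0.1, -0.5]
grip_width: 0.0683
grasp_force: 0.0
clock: 19.05
position: [0.5141, 0.1479, 0.1903]
tcp_rot: [179.9, 0.0, 119.1]
force: [0.1, -1.1, 5.2]
grip_width: 0.0428
grasp_force: 60.5
clock: 19.72
position: [0.6528, 0.074, 0.29]
tcp_rot: [179.8, 0.3, 118.8]
force: [0.1, -0.7, -1.8]
grip_width: 0.043
grasp_force: 61.3
clock: 19.97
position: [0.6485, 0.0789, 0.2887]
tcp_rot: [-179.9, -0.1, 119.2]
force: [0.3, 0.2, -1.5]
grip_width: 0.043
grasp_force: 61.3
[0.6484126  0.07914825 0.28875105] [-1.79931703e+02 -9.72417716e-02  1.19205626e+02]
[321.80009265 198.51516158] [322.11915217 294.94202895]
```

View pics/w8.png

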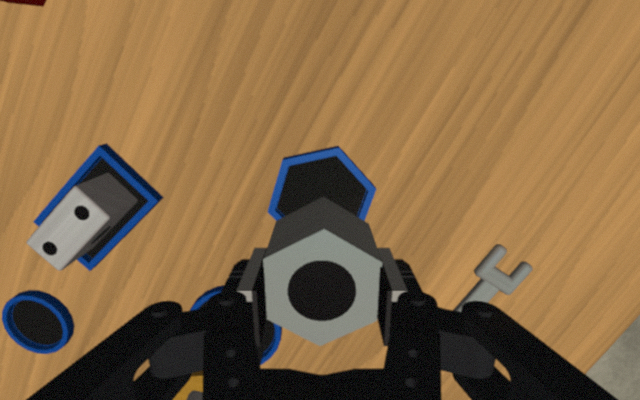

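Hex nest vertices (268,210) and (376,187) give a centre of (322,198.5), exactly as predicted. The target holds, so I lower.

```bash
python3 -m jog '[[0,0,0,0,0,-3,0.3],[0,0,0,0,0,-6,0.3],[0,0,0,0,0,-7.5,0.3],[0,0,0,0,0,-8.5,0.3],[0,0,0,0,0,-9,0.3],[0,0,0,0,0,-9.3,0.3],[0,0,0,0,0,-9.5,0.3],[0,0,0,0,0,-9.6,0.3]]'; python3 -m jog '[[0,0,0,0,0,0,0.9],[0,0,0,0,0,0,0.9],[0,0,0,0,0,0,0.9],[0,0,0,0,0,0,0.9],[0,0,0,0,0,0,0.9],[0,0,0,0,0,3,0.9],[0,0,0,0,0,7,0.9],[0,0,0,0,0,11,0.9]]';  python3 -m jog '[[0,0,0,-2.5,3,3,0.9],[0,0,0,-5,6,4,0.9],[0,0,0,-7.5,10,4,0.9],[0,0,0,-10,13,4,0.9],[0,0,0,-12,16,4,0.9],[0,0,0,-14,19,4,0.9],[0,0,0,-14.6,20.2,4,0.9],[0,0,0,-14.6,20.2,4,0.9]]'; python3 -m jog '[[0,0,0,0,0,0,0.9],[0,0,0,0,0,0,0.9]]'; python3 - <<'E'
from h import *
i=r.camera_info("wrist"); im=shot("wrist","w9.png"); s=r.sense(); p=s["position"];print(p,s["tcp_rot"])
c=w2px(i,[.5025,.279,.06]);print(c)
g=im[80:300,200:440]; cv2.imwrite("pics/w9c.png",cv2.resize(g[:,:,::-1],None,fx=2.5,fy=2.5))
E
```

```text
clock: 20.68
position: [0.6502, 0.078, 0.1943]
tcp_rot: [179.9, 0.0, 119.1]
force: [-3.3, 0.5, 10.4]
grip_width: 0.0434
grasp_force: 62.4
clock: 21.35
position: [0.6491, 0.0778, 0.3029]
tcp_rot: [-179.8, -0.1, 119.1]
force: [0.0, 0.1, -0.2]
grip_width: 0.0766
grasp_force: 0.0
clock: 22.02
position: [0.5008, 0.2851, 0.3428]
tcp_rot: [180.0, -0.2, 119.6]
force: [1.0, 0.3, 0.1]
grip_width: 0.0767
grasp_force: 0.0
clock: 22.18
position: [0.5047, 0.2783, 0.3427]
tcp_rot: [180.0, 0.1, 119.0]
force: [0.7, 0.2, 0.3]
grip_width: 0.077
grasp_force: 0.0
[0.50491516 0.27791778 0.34274591] [1.79988391e+02 9.95463919e-02 1.18924501e+02]
[319.04549395 190.65484897]
```

View pics/w9c.png

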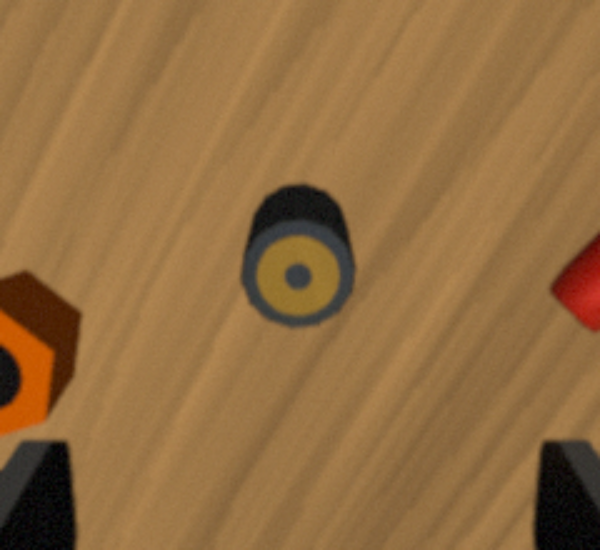

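Reservoir top centre is at (319,190), matching (0.5025, 0.279).

```bash
python3 -m jog '[[0,0,0,-0.1,0,-4,0.9],[0,0,0,-0.1,0,-8,0.9],[0,0,0,-0.1,0,-11,0.9],[0,0,0,-0.1,0,-13,0.9],[0,0,0,-0.1,0,-14.2,0.9],[0,0,0,-0.1,0,-14.6,0.9],[0,0,0,-0.1,0,-14.6,0.9]]'; python3 -m jog '[[0,0,0,0,0,0,0.2],[0,0,0,0,0,0,0.2],[0,0,0,0,0,0,0.2],[0,0,0,0,0,0,0.2],[0,0,0,0,0,0,0.2],[0,0,0,0,0,0,0.2],[0,0,0,0,0,0,0.2],[0,0,0,0,0,0,0.2]]' 60; python3 -m jog '[[0,0,0,0,0,3,0.2],[0,0,0,0,0,7,0.2],[0,0,0,0,-2,10,0.2],[0,0,0,0,-6,10,0.2],[0,0,0,0,-10,10,0.2],[0,0,0,0,-14,10,0.2],[0,0,0,0,-18,10,0.2],[0,0,0,0,-22,10,0.2]]'; python3 -m jog '[[0,0,0,0,-4,0,0.2],[0,0,0,-0.3,-8,0,0.2],[0,0,0,-0.6,-12,0,0.2],[0,0,0,-0.9,-15.5,0,0.2],[0,0,0,-1.1,-18,0,0.2],[0,0,0,-1.1,-19.3,0,0.2],[0,0,0,-1.1,-19.9,0,0.2],[0,0,0,-1.1,-19.9,0,0.2]]'; python3 -m jog '[[0,0,0,0,0,0,0.2],[0,0,0,0,0,0,0.2],[0,0,0,0,0,0,0.2]]';python3 - <<'E'
from h import *
i=r.camera_info("wrist"); im=shot("wrist","w10.png"); s=r.sense(); p=s["position"];print(p,s["tcp_rot"])
from scipy.optimize import fsolve
# nest: blue pixels near the predicted place
c=w2px(i,[.492,-.14,.01]); print(c,w2px(i,[p[0],p[1],p[2]-.197+.06]))
b=(im[:,:,2].astype(int)-im[:,:,0]>50).astype(np.uint8); b[:, :int(c[0]-60)]=0; b[:,int(c[0]+60):]=0; b[int(c[1]+60):]=0;b[:max(0,int(c[1]-60))]=0
y,x=np.nonzero(b); print(x.min(),x.max(),y.min(),y.max())
g=im[110:360,190:450]; cv2.imwrite("pics/w10c.png",cv2.resize(g[:,:,::-1],None,fx=2.4,fy=2.4))
E
```

```text
clock: 22.82
position: [0.5033, 0.2789, 0.1963]
tcp_rot: [-180.0, 0.0, 119.0]
force: [-0.2, 0.3, 0.0]
grip_width: 0.0767
grasp_force: 0.0
clock: 23.48
position: [0.503, 0.28, 0.1981]
tcp_rot: [179.9, 0.0, 119.1]
force: [-0.8, -1.3, 4.9]
grip_width: 0.0328
grasp_force: 59.2
clock: 24.15
position: [0.5023, 0.0582, 0.2973]
tcp_rot: [180.0, 0.0, 119.1]
force: [1.7, -0.3, -1.8]
grip_width: 0.0327
grasp_force: 60.2
clock: 24.82
position: [0.4915, -0.1406, 0.297]
tcp_rot: [180.0, 0.1, 118.9]
force: [0.5, 0.1, -2.8]
grip_width: 0.0327
grasp_force: 60.2
clock: 25.07
position: [0.492, -0.1373, 0.2968]
tcp_rot: [180.0, -0.0, 119.3]
force: [0.0, 0.4, -1.7]
grip_width: 0.0329
grasp_force: 60.2
[ 0.49196044 -0.13755311  0.29676628] [ 1.79972719e+02 -3.85863578e-02  1.19260685e+02]
[319.31669431 195.26665151] [320.71455994 314.97093762]
278 355 157 224
```

View pics/w10c.png

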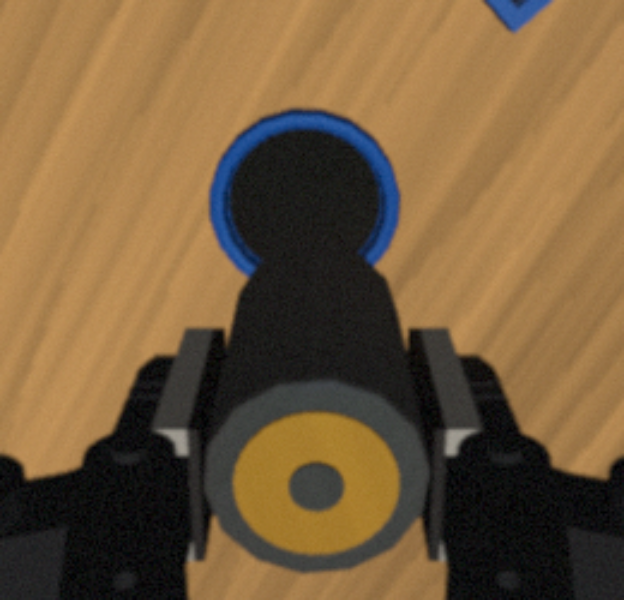

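Nest centre is at about (317,194) and the reservoir top at (322,312), so I shift −2 mm in x and −3 mm in y and lower.

```bash
python3 -m jog '[[0,0,0,-0.2,-0.3,-3,0.2],[0,0,0,-0.2,-0.3,-6,0.2],[0,0,0,-0.2,-0.3,-7.5,0.2],[0,0,0,-0.2,-0.3,-8.5,0.2],[0,0,0,-0.2,-0.3,-9,0.2],[0,0,0,-0.2,-0.3,-9.3,0.2],[0,0,0,-0.2,-0.3,-9.5,0.2],[0,0,0,-0.2,-0.3,-9.6,0.2]]'; python3 -m jog '[[0,0,0,0,0,0,0.2],[0,0,0,0,0,-0.1,0.2],[0,0,0,0,0,-0.1,0.2]]'; python3 -m jog '[[0,0,0,0,0,0,0.9],[0,0,0,0,0,0,0.9],[0,0,0,0,0,0,0.9],[0,0,0,0,0,0,0.9],[0,0,0,0,0,0,0.9],[0,0,0,0,0,3,0.9],[0,0,0,0,0,7,0.9],[0,0,0,0,0,11,0.9]]';  python3 -m jog '[[0,0,0,-1,0,4,0.9],[0,0,0,-2,0,8,0.9],[0,0,0,-3,0,8,0.9],[0,0,0,-5,0,8,0.9],[0,0,0,-5,0,8,0.9],[0,0,0,-5,0,8,0.9]]'; python3 - <<'E'
from h import *
im=shot("scene","s2.png"); g=im[130:330,200:420]; cv2.imwrite("pics/s2c.png",cv2.resize(g[:,:,::-1],None,fx=3,fy=3))
E
```

```text
clock: 25.78
position: [0.49, -0.1419, 0.2021]
tcp_rot: [179.9, 0.1, 119.1]
force: [-2.9, 1.2, 16.0]
grip_width: 0.0325
grasp_force: 61.8
clock: 26.03
position: [0.4899, -0.1419, 0.2021]
tcp_rot: [179.9, 0.1, 119.1]
force: [-3.4, 2.8, 15.0]
grip_width: 0.0325
grasp_force: 62.3
clock: 26.7
position: [0.4892, -0.142, 0.3101]
tcp_rot: [-179.9, -0.1, 119.1]
force: [1.4, -0.7, -0.4]
grip_width: 0.0767
grasp_force: 0.0
clock: 27.2
position: [0.4388, -0.1423, 0.3899]
tcp_rot: [-180.0, -0.0, 119.1]
force: [-0.4, -0.4, -0.2]
grip_width: 0.0768
grasp_force: 0.0
```

View pics/s2c.png

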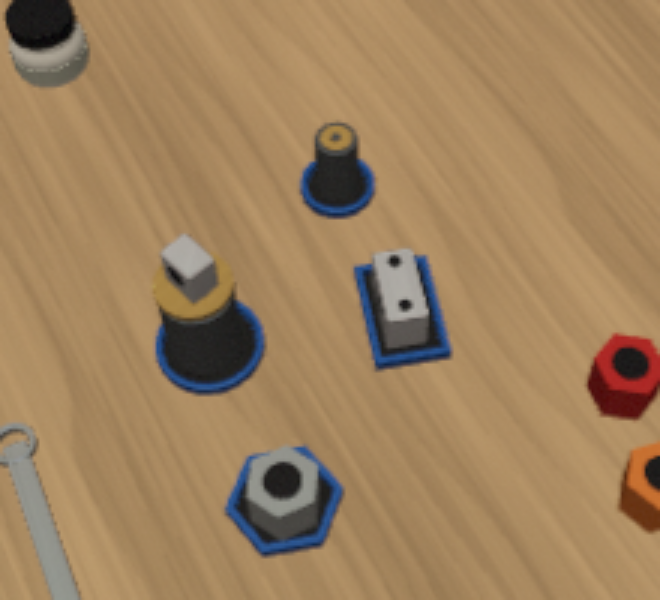

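The crop shows the can with its cap at (200,300), the reservoir at (337,165), the block at (400,300) and the nut at (283,490). All are upright in their nests, so I hand in.

```bash
python3 -c "
from workcell import r
print(r.job_done())"
```

```text
the job is handed in; nothing more can be done
None
```

The job is handed in at about 27 s on the robot clock: can, reservoir, block and nut are upright in their own nests and the cap is seated on the can, judging by the last scene picture (the hand-in returned no verdict); the jar and the coloured look-alikes were left alone.

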